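# Tip the parts tray and lay the watch back on the bonding pad

## Task

The round watch back lies out of reach under the clear cover of the tilting parts tray: raise the tray by its red handle, as far as it goes, so that the disc slides down into the low corner, and leave the tray propped up there. Then take the disc out of that corner with the tray still up, and set it down, not dropped, flat and centred on the round orange pad of the grey bonding stand. Let go of it there, and leave the other things on the mat where they are.

Things in the scene. Friction and masses are not known exactly. Their poses are not given: they have to be found in the camera images.
- stand: dark steel foot (170 x 75 x 10) of the tilting tray, fixed to the bench; it stands in any place and is turned. Origin on the mat (3 thick, its top 3 above z = 0), z up; its x axis runs level from the tray's low corner (-x end) to the red handle (+x end), its y axis is parallel to the hinge. Everything of the stand lies below the tray
- tray (a joint): tilt of the white tray about its hinge, rad: 0 level (start), grows as the handle end is raised, stop at 0.72 (41 degrees). The hinge is stiff: the tray stays at whatever tilt it is left; about 3 to 6 N straight up at the handle raises it. The disc slides from about 10 to 25 degrees on
- tray_hinge (a point): point on the hinge axis at mid width, 62 above the stand's origin and 40 from it to -x. Axes: the tray's own (x uphill to the handle, z square to its floor). Floor's upper face 6 above the axis, floor 3 thick. A clear cover, blue front edge, its top 45 above the floor, spans x -8 to 110 from the hinge, full width; tray up, it leans over the low corner, so the hand must come in square to the tray there, not upright
- tray_handle (a point): centre of the red handle bar: round, 12 thick, 62 long between its arms, parallel to the hinge, at 165 in x and 52 in z of the tray axes from the hinge. 43 clear between bar and the tray's back, which reaches 4 below the bar's centre; nothing under it down to the mat (bar 117 over z = 0 when level). Tray axes
- tray_corner (a point): where the disc's centre rests in the tray's low corner: 40 downhill of the hinge, 8.5 above its axis; tray axes. Two corner walls, 9 high, stop it 35 degrees either side of downhill and end 15 downhill of its centre. On its +y and -y sides no wall, and the floor is a tongue 24 wide: the disc overhangs by 10, and fingers pass beside it square to the tray, 18 or more beyond its centre, tray up
- disc_centre (a point): centre of the loose watch back: round flat dark steel disc, 44 across, 5 thick, 25 g, black and copper top face; z axis square to its faces. Starts under the clear cover, 80 to 120 uphill of the corner; funnel walls, 12 high, lead it down to a gap 51 wide, 28 uphill of its rest in the corner
- pad_top (a point): centre of the upper face of the round orange pad, 34 across, 45 above the mat, on the fixed grey bonding stand (100 x 100 x 18 foot). The disc overhangs the pad by 5 all round when centred; nothing else stands above the foot higher than 5
- open_phone: opened black phone lying flat, 146 x 71 x 8, bystander; origin under its centre
- white_phone: white phone with dark screen lying flat, 146 x 71 x 8, bystander; origin under its centre
- screw_jar: small glass jar with blue cap, 44 across, 45 high, bystander; origin under its centre
- pick: orange opening pick lying flat, about 35 x 26 x 3, bystander; origin under its round end
- spudger: black plastic spudger (prying stick) lying flat, 145 x 10 x 6, bystander; origin under its centre
- driver: grey screwdriver lying flat, 150 long, bystander; origin at its underside
- steel_block: small aluminium block, 50 x 30 x 20, bystander; origin under its centre
There are look-alikes about, which are no part of the job. Of the things like the part that bears pad_top, leave any that is brown; of the rest the smaller one is meant.

How it is judged:
By the outcome, as a careful person would: the job done as asked, in the order asked, and still so for the second after the job is handed in, with the robot touching nothing.
It also fails if it takes over 61 s, if anything falls off the work surface, if the arm or the gripper's body presses on something with over 40 N, if the wrist force passes 120 N, or if a joint passes its speed limit or range.

## Robot

A 7-joint arm with a two-finger parallel gripper is mounted at the origin on the work surface. World frame = base frame: x ahead of the robot, y to its left, z up, the work surface at z = 0. Lengths are in mm, angles in rad, forces in N, time in s.
With the tool pointing down it reaches from about 425 to 1025 mm from the base axis. Payload 9.4 kg.
Tool frame: the origin (TCP) lies midway between the tips of the shut fingers; the grasp point (between the pads) lies 19 mm behind it; z points along the fingers, y is the direction in which the jaws open and shut (so a half turn about z gives the same grasp; the last joint's range is limited). The gripper opens to 85 mm and grips with 20 to 120 N. Pads are 22 mm wide; open, the fingers measure 114 mm over their backs; the gripper's body (76 mm by 85 mm) begins 54 mm behind the grasp point. The pads swing forward as they close: fully open they stand 13 mm farther back than shut.
Start: joints at [-0.077, 0.599, -0.003, 1.599, 0.002, 0.943, -0.08], TCP at [724.999, -0.007, 231.275] pointing down, gripper open.
Joint ranges: [-2.57, 2.57], [-0.35, 1.97], [-1.29, 1.29], [0.11, 2.56], [-1.05, 4.19], [0.11, 1.86], [-2.63, 2.63]. Speed limits (rad/s): [2.22, 2.22, 3.01, 3.01, 3.14, 3.14, 3.14].

## Interface

Orientations are given as a 3x3 rotation matrix whose columns are the frame's x, y, z axes.
In Python, from plant import manip gives the robot as it stands.
- The arm moves only by the tool apply_moves, never from a script. Its argument "rows" is text: rows parted by semicolons, each of 7 numbers parted by spaces: the opening, from -1 (shut) to 1 (fully open), then the shift along the world's x, y, z in units of 50 cm (1.0 is 50 cm), then the turn, a rotation vector about the world's x, y, z in units of pi/2 rad (1.0 is pi/2 rad). In form: hand x y z rx ry rz; .... A call has 1 to 8 rows; each row shifts and turns the commanded pose from where the row before left it; what a row does not reach is not made up. A row lasts 1/10 s, in which the tool goes at most 50 mm and 8.59 degrees, less where a joint would pass 70% of its speed; a pose out of reach is approached as far as the arm can. A call with a number of a shift or a turn outside -1 to 1 is refused whole. A call with a gripper value outside its range is refused whole. The fingers move at their own pace and stop on an object; the grip force is fixed at half the most. Time passes only in rows, so rows that do not move let the fingers close. It gives the time, the measured TCP pose, the force and the opening at its end, in the units of the state.
- manip.state(): the state, without advancing time (a new reading comes with each control period).
- manip.grab_frame(name): name is "scene" or "side" or "wrist"; returns (picture, depth): 480x640x3 uint8, blue, green, red; 480x640 float32, mm along the optical axis (not along the pixel's ray), 0 where there is no reading.
- manip.camera_model(name): a dict with "K" (3x3 intrinsics, pixels), "eye" and "rotation" of the camera in the world. Camera axes: x right, y down, z forward; pixel columns grow to the right and rows downward; lengths in mm; the calibration is good to about 2 mm. A picture is of the moment at which its call begins: read the wrist's pose just before it. camera_model takes no time and is no camera call; for the wrist camera it gives the pose at the moment of the call.
- manip.job_done(): hands the job in, once; it reports no verdict.
Trained networks look in the newest picture that a camera, given by its name, has taken for a name from the list of things; names that differ only in an ending like _2 or _b are one class to them, and where a whole thing is asked for, a point or a joint stands for the part that bears it (a point fixed in the world has none). Each returns a list of dicts, best first, with "confidence" (0 to 1); they miss things now and then, are a little off and sometimes report something else, mostly with a low value. They report only what shows in the picture. A call takes as long as a camera call. They do not tell look-alikes from the thing itself.
- manip.cut_out(thing, camera): "pixels" (480x640 bool, what is visible of it) and "rect" ([left, top, right, bottom] in pixels, round what is visible of it).
The state is a dict: "time_s": time; "qpos": joint angles; "joint_vel": joint speeds; "joint_torque": joint torques, N m; "position": TCP position; "tool_rot": TCP orientation; "ft_force": force on the tool from outside, world axes, zero at the start; "moment": the same for the moment, N m; "finger_gap": opening from 0.0 (shut) to 1.0 (fully open).
Only numpy, scipy, OpenCV 4.12 (cv2) and the standard library are available. Lean on these libraries where they do the work, as an engineer would, in place of code of your own. Each camera call takes 0.05 s, during which the arm holds its last target. There are 200 camera calls.

## Working session

There is one attempt and no reset: what is moved stays moved. The work goes in short steps, Python scripts to look and compute and a tool call to move; the robot and the scene stay as the last step left them, time stands still between calls to the robot, and variables do not carry over. Pictures are saved under pics/ and viewed, about 8 in all and at most 12, crops included, and the job is handed in when it is done.

Besides the shell and the picture viewer there is one more tool, called after "Request:" by a JSON object that holds its "op" and its "data", one argument or row to a line. apply_moves: Moves the arm, as the interface text tells. Its arguments: {"type":"object","properties":{"rows":{"type":"string"}},"required":["rows"]}

```bash
mkdir -p pics; ls
cat > h.py <<'E'
import numpy as np, cv2
from plant import manip
def cloud(name,d,cm=None):
    cm=cm or manip.camera_model(name);K=np.array(cm["K"]);R=np.array(cm["rotation"]);e=np.array(cm["eye"])
    v,u=np.mgrid[:480,:640]
    p=np.stack([(u-K[0,2])/K[0,0]*d,(v-K[1,2])/K[1,1]*d,d],-1)
    return p@R.T+e
def proj(name,P,cm=None):
    cm=cm or manip.camera_model(name);K=np.array(cm["K"]);R=np.array(cm["rotation"]);e=np.array(cm["eye"])
    c=(np.atleast_2d(P)-e)@R; q=c@K.T; return q[:,:2]/q[:,2:]
E
python3 - <<'E'
from h import *
for n in("scene","side"):
    im,d=manip.grab_frame(n);cv2.imwrite(f"pics/{n}0.png",im);np.save(f"pics/{n}0.npy",d)
    P=cloud(n,d);cm=manip.camera_model(n);print(n,cm["eye"],np.round(cm["rotation"],2).tolist())
    for t in("stand","tray","tray_handle","disc_centre","pad_top","open_phone","screw_jar"):
        for r in manip.cut_out(t,n)[:4]:
            m=r["pixels"]&(d>0);print(t,round(r["confidence"],2),r["rect"],m.sum(),np.round(np.median(P[m],0)) if m.any() else'', np.round(np.percentile(P[m],98,axis=0)) if m.any() else'')
print(manip.state())
E
```

```text
pics
scene [760.26949969 419.03993595 942.68837908] [[-0.81, 0.5, -0.31], [0.59, 0.69, -0.42], [-0.0, -0.52, -0.85]]
stand 0.56 [204.0, 154.0, 294.2, 237.8] 4096 [ 513. -188.  117.] [ 573. -101.  123.]
tray 0.78 [205.8, 154.0, 295.4, 228.8] 3774 [ 512. -195.  117.] [ 574. -101.  123.]
tray 0.52 [395.7, 295.3, 446.4, 342.6] 317 [356. 243.  10.] [366. 308.  14.]
tray_handle 0.69 [202.1, 156.2, 290.6, 231.0] 3463 [ 513. -194.  117.] [ 572. -101.  123.]
disc_centre 0.57 [203.7, 152.4, 294.5, 235.8] 4184 [ 512. -188.  117.] [ 573. -101.  123.]
pad_top 0.9 [229.7, 277.7, 296.5, 339.8] 2184 [630.  34.  23.] [684.  86.  51.]
open_phone 0.91 [234.8, 409.1, 315.7, 480.0] 3009 [758. 266.  13.] [795. 334.  17.]
screw_jar 0.83 [180.6, 320.6, 210.6, 348.0] 477 [770.   8.  48.] [790.  21.  52.]
side [  25.10794014 1099.70346975  772.30608454] [[-0.93, -0.19, 0.32], [-0.37, 0.46, -0.8], [0.01, -0.87, -0.5]]
stand 0.64 [317.2, 187.2, 362.4, 238.9] 1592 [ 492. -167.  110.] [567. -99. 120.]
stand 0.19 [318.2, 190.6, 362.4, 219.8] 1179 [ 495. -171.  114.] [567. -97. 121.]
tray 0.72 [317.8, 186.9, 356.9,
[... 855 characters left out ...]
ray([ 5.84170272e-04, -6.15550512e-04, -2.55380004e-04, -4.30024020e-05,
       -1.00180384e-03, -6.94029696e-05,  2.02112466e-03]), 'joint_torque': array([ 7.41113963e-04, -7.76130366e+01,  1.56407241e+00, -2.58378965e+01,
        1.26179084e-02,  1.81794770e-03, -3.83433633e-05]), 'position': array([ 7.25005925e+02, -1.32796745e-02,  2.31296676e+02]), 'tool_rot': array([[-9.83927861e-06,  9.99999999e-01,  4.29736968e-05],
       [ 9.99999998e-01,  9.84173787e-06, -5.72272146e-05],
       [-5.72276375e-05,  4.29731337e-05, -9.99999997e-01]]), 'ft_force': array([ 0.54207441, -0.23298951, -0.48077449]), 'moment': array([ 0.02466138,  0.00724357, -0.01645055]), 'finger_gap': 0.997379070386539}
```

View pics/scene0.png

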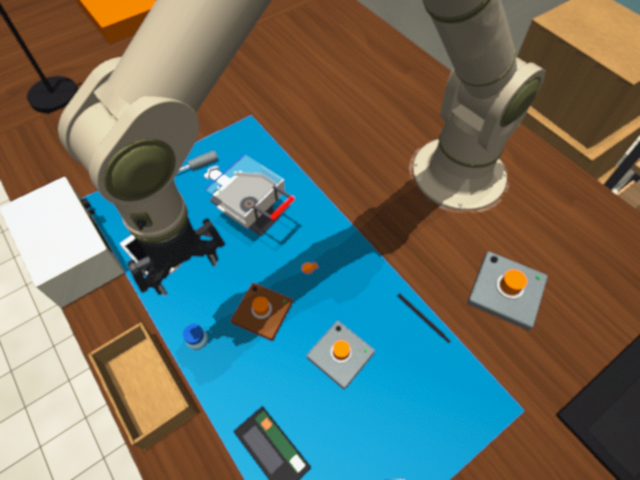

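View pics/side0.png

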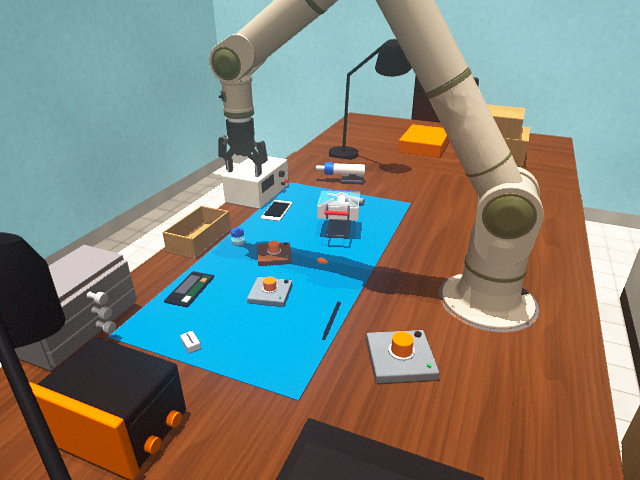

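The scene view shows three stands with an orange pad:
- Brown, at (262,308): excluded by its colour.
- Grey on the mat, at (341,350).
- Grey off the mat, at (512,285): it looks bigger.

The tray is at (250,195), with its red handle at (280,208). Next I measure these and enlarge the two grey stands.

Run:
```python
from h import *
im=cv2.imread("pics/scene0.png");d=np.load("pics/scene0.npy");P=cloud("scene",d)
hsv=cv2.cvtColor(im,cv2.COLOR_BGR2HSV);H,S,V=cv2.split(hsv)
def box(m,x0,y0,x1,y1):
    o=np.zeros_like(m);o[y0:y1,x0:x1]=m[y0:y1,x0:x1];return o
ora=(H>8)&(H<22)&(S>180)&(V>150)
for b in((325,335,360,365),(495,262,535,300)):
    m=box(ora,*b);q=P[m];print("pad",m.sum(),np.percentile(q,[2,50,98],axis=0).round(1).tolist())
    t=q[q[:,2]>np.percentile(q[:,2],60)-3];print(" top",len(t),t.mean(0).round(1),((t.max(0)+t.min(0))/2).round(1),np.ptp(t,axis=0).round(1))
    # foot size
    x0,y0,x1,y1=b;mm=box((S<90)&(d>0),x0-40,y0-35,x1+40,y1+45)&(P[...,2]>10)&(P[...,2]<28)
    f=P[mm][:,:2].astype(np.float32);print(" foot",cv2.minAreaRect(f))
red=((H<6)|(H>174))&(S>170)&(V>120)
m=box(red,250,180,310,235);q=P[m];q=q[(q[:,2]>90)]
c=q.mean(0);u,s,vt=np.linalg.svd(q-c);t=(q-c)@vt[0]
print("handle",len(q),c.round(1),vt[0].round(3),t.min(),t.max(),np.percentile(q[:,2],[5,50,95]))
c1=cv2.resize(im[320:400,295:395],(500,400),interpolation=cv2.INTER_CUBIC)
c2=cv2.resize(im[245:335,460:560],(300,270),interpolation=cv2.INTER_CUBIC)
c3=cv2.resize(im[145:245,195:305],(495,450),interpolation=cv2.INTER_CUBIC)
o=np.zeros((600,800,3),np.uint8);o[:240,:300]=cv2.resize(c1,(300,240));o[240:510,:300]=c2;o[:450,300:795]=c3
cv2.imwrite("pics/crop1.png",o)
```

```text
pad 211 [[535.2, 189.8, 41.1], [550.0, 204.9, 49.1], [564.6, 218.7, 53.0]]
 top 195 [551.3 206.2  58.5] [646.8 303.6 494.6] [227.  230.8 896.2]
 foot ((560.8097534179688, 151.9788360595703), (100.25572204589844, 204.00277709960938), 13.344401359558105)
pad 337 [[144.0, 285.3, 58.9], [165.8, 305.1, 63.0], [185.6, 325.7, 66.8]]
 top 312 [170.7 305.8  71.7] [450.6 351.  501.6] [619.3 136.  882.3]
 foot ((163.80844116210938, 303.86529541015625), (140.14761352539062, 138.2177276611328), 26.6541805267334)
handle 153 [482.5 -98.1 128.1] [0.298 0.516 0.803] -23.189168673434473 1003.8359671038464 [117.95262035 123.10696626 126.01399581]
```

View pics/crop1.png

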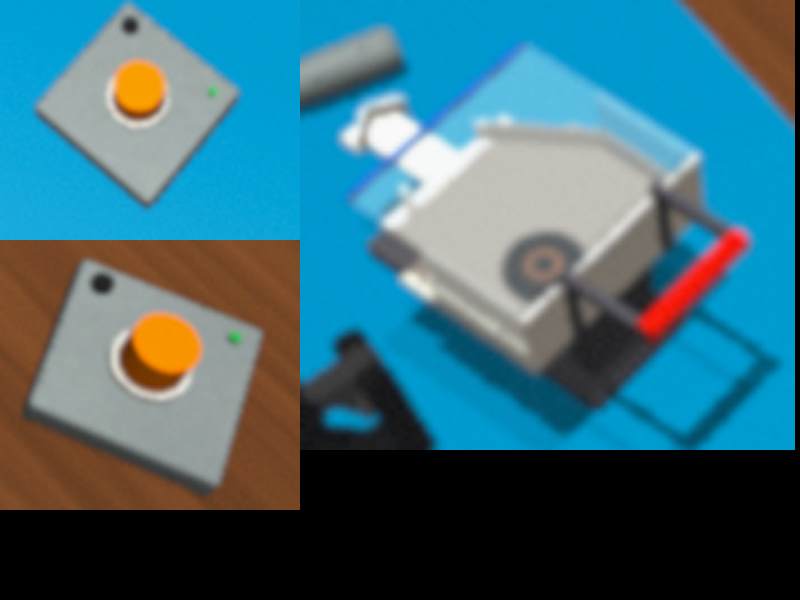

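The crop confirms it: the grey stand on the mat, pad near (550,205), has a foot of about 100 mm against 140 mm for the other grey one. I will use the 100 mm one. The disc is under the cover at crop (543,262), and the handle points towards the robot's left. Next is the tray pose.

```bash
cat > bar.py <<'E'
from h import *
def rayz(name,uv,z,cm=None):
    cm=cm or manip.camera_model(name);K=np.array(cm["K"]);R=np.array(cm["rotation"]);e=np.array(cm["eye"])
    uv=np.atleast_2d(uv).astype(float);r=np.c_[uv,np.ones(len(uv))]@np.linalg.inv(K).T@R.T
    return e+r*((z-e[2])/r[:,2:])
def redmask(im):
    H,S,V=cv2.split(cv2.cvtColor(im,cv2.COLOR_BGR2HSV));return ((H<6)|(H>174))&(S>150)&(V>100)
def bar(name,im,b,z,cm=None):
    m=redmask(im);o=np.zeros_like(m);o[b[1]:b[3],b[0]:b[2]]=m[b[1]:b[3],b[0]:b[2]]
    v,u=np.nonzero(o);W=rayz(name,np.c_[u,v],z,cm)[:,:2].astype(np.float32)
    return len(u),cv2.minAreaRect(W)
E
python3 - <<'E'
from bar import *
im=cv2.imread("pics/scene0.png");print(bar("scene",im,(250,180,310,235),119))
d=np.load("pics/scene0.npy");P=cloud("scene",d)
H,S,V=cv2.split(cv2.cvtColor(im,cv2.COLOR_BGR2HSV))
m=(H>8)&(H<22)&(S>180)&(V>150);m[:335]=0;m[365:]=0;m[:,:325]=0;m[:,360:]=0
q=P[m&(abs(P[...,2]-49)<6)];print("pad",cv2.minEnclosingCircle(q[:,:2].astype(np.float32)),q.mean(0))
im2=cv2.imread("pics/side0.png");print(bar("side",im2,(310,195,365,225),119))
E
```

```text
(171, ((477.7472839355469, -104.49369812011719), (72.79551696777344, 15.363350868225098), 16.25885009765625))
pad ((548.867919921875, 203.2953338623047), 16.1822566986084) [549.28523505 204.01712971  49.21473664]
(81, ((473.8167419433594, -101.1214370727539), (69.31201934814453, 24.132577896118164), 14.844145774841309))
```

Request:
{"op": "apply_moves", "data": {
  "rows": "0.06 -0.06 -0.03 0.006 0 0 -0.095;0.06 -0.06 -0.03 0.006 0 0 -0.095;0.06 -0.06 -0.03 0.006 0 0 -0.095;0.06 -0.06 -0.03 0.006 0 0 -0.095;0.06 -0.06 -0.03 0.006 0 0 -0.095;0.06 -0.06 -0.03 0.006 0 0 -0.095;0.06 -0.06 -0.03 0.006 0 0 -0.095;0.06 -0.06 -0.03 0.006 0 0 -0.095"
}}

```text
time_s: 1.6
position: [483.8, -120.5, 255.6]
tool_rot: [[0.932, 0.362, 0.001], [0.362, -0.932, 0.0], [0.001, 0.0, -1.0]]
ft_force: [-0.1, 0.2, 0.3]
finger_gap: 0.528
```

Run:
```python
from bar import *
s=manip.state();print(s["time_s"],s["position"],s["tool_rot"].round(3),s["qpos"].round(2),s["finger_gap"])
cm=manip.camera_model("wrist");im,d=manip.grab_frame("wrist");cv2.imwrite("pics/w1.png",im);np.save("pics/w1.npy",d)
print(cm["eye"],np.round(cm["rotation"],2).tolist())
print(bar("wrist",im,(0,0,640,480),117,cm))
```

```text
1.6 [ 483.8251666  -120.4754052   255.59096705] [[ 0.932  0.362  0.001]
 [ 0.362 -0.932  0.   ]
 [ 0.001  0.    -1.   ]] [-0.13  0.31  0.34  2.1  -0.15  0.76 -0.9 ] 0.5279479393539147
[558.76035522 -91.7726294  398.18466713] [[0.36, -0.89, -0.29], [-0.93, -0.34, -0.11], [0.0, 0.31, -0.95]]
(982, ((473.6935119628906, -105.09940338134766), (72.84574127197266, 11.081230163574219), 15.399836540222168))
```

View pics/w1.png

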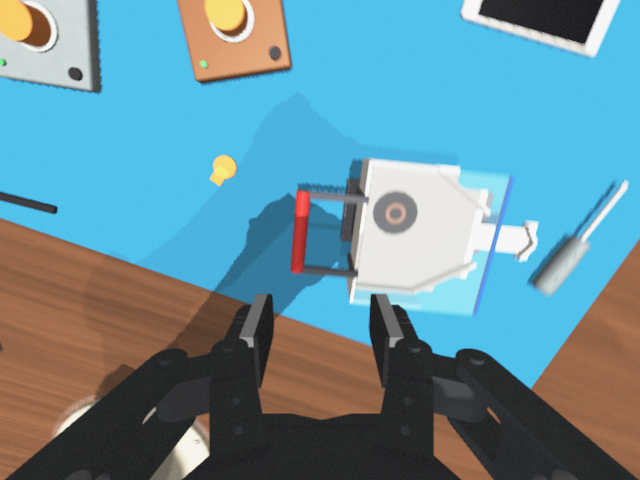

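The wrist view shows the handle at (301,232), the disc at (396,212), the corner tongue at (520,238) and the driver just beyond it. Now I grip the bar.

Request:
{"op": "apply_moves", "data": {
  "rows": "0.06 -0.019 0.031 -0.03 0 0 -0.065;0.06 0 0 -0.06 0 0 0;0.06 0 0 -0.08 0 0 0;0.06 0 0 -0.08 0 0 0;0.06 0 0 -0.06 0 0 0;-1 0 0 0 0 0 0;-1 0 0 0 0 0 0;-1 0 0 0 0 0 0"
}}

```text
time_s: 2.45
position: [475.6, -104.0, 101.5]
tool_rot: [[0.962, 0.272, 0.0], [0.272, -0.962, 0.001], [0.001, -0.001, -1.0]]
ft_force: [-1.2, 2.2, -2.3]
finger_gap: 0.117
```

Run:
```python
from bar import *
s=manip.state();print(s["time_s"],s["position"],s["tool_rot"].round(3),s["ft_force"].round(2),s["finger_gap"])
```

```text
2.45 [ 475.6428117  -104.03833047  101.52975054] [[ 0.962  0.272  0.   ]
 [ 0.272 -0.962  0.001]
 [ 0.001 -0.001 -1.   ]] [-1.17  2.15 -2.29] 0.1165632545354059
```

Request:
{"op": "apply_moves", "data": {
  "rows": "-1 0.0014 -0.005 0.0146 0 0 0;-1 0.0015 -0.0053 0.0146 0 0 0;-1 0.0018 -0.0062 0.0141 0 0 0;-1 0.0018 -0.0066 0.0141 0 0 0;-1 0.002 -0.0074 0.0135 0 0 0;-1 0.0022 -0.0078 0.0134 0 0 0;-1 0.0024 -0.0086 0.0127 0 0 0;-1 0.0025 -0.0088 0.0126 0 0 0"
}}

```text
time_s: 3.25
position: [483.2, -130.9, 156.6]
tool_rot: [[0.962, 0.273, 0.0], [0.273, -0.962, 0.002], [0.001, -0.002, -1.0]]
ft_force: [-1.2, 8.1, 0.7]
finger_gap: 0.114
```

Request:
{"op": "apply_moves", "data": {
  "rows": "-1 0.0027 -0.0096 0.0118 0 0 0;-1 0.0028 -0.0099 0.0118 0 0 0;-1 0.003 -0.0106 0.0109 0 0 0;-1 0.003 -0.0109 0.0108 0 0 0;-1 0.0032 -0.0115 0.0098 0 0 0;-1 0.0033 -0.0118 0.0098 0 0 0;-1 0.0035 -0.0124 0.0087 0 0 0;-1 0.0035 -0.0125 0.0086 0 0 0"
}}

```text
time_s: 4.05
position: [495.8, -175.0, 198.3]
tool_rot: [[0.962, 0.273, 0.001], [0.273, -0.962, 0.003], [0.002, -0.003, -1.0]]
ft_force: [-2.4, 11.1, 11.7]
finger_gap: 0.114
```

Run:
```python
from bar import *
s=manip.state();print(s["time_s"],s["position"],s["ft_force"].round(2),s["moment"].round(2),s["finger_gap"])
```

```text
4.05 [ 495.77541199 -174.97693351  198.34372303] [-2.41 11.13 11.68] [ 2.57  0.74 -0.01] 0.11404556150175446
```

Request:
{"op": "apply_moves", "data": {
  "rows": "-1 0.001 -0.003 0.004 0 0 0;-1 0.001 -0.003 0.004 0 0 0;-1 0 0 0 0 0 0"
}}

```text
time_s: 4.35
position: [496.0, -176.6, 199.9]
tool_rot: [[0.962, 0.273, -0.002], [0.273, -0.962, 0.004], [-0.001, -0.004, -1.0]]
ft_force: [2.8, 13.5, -15.9]
finger_gap: 0.111
```

Run:
```python
from bar import *
s=manip.state();print(s["time_s"],s["position"],s["ft_force"].round(2),s["moment"].round(2),s["finger_gap"])
```

```text
4.35 [ 495.99352784 -176.6431758   199.85698175] [  2.77  13.51 -15.91] [ 2.63 -0.59 -0.14] 0.11057514617231248
```

At the stop: the resistance jumped to about 19 N tangentially. Now I release and rise.

Request:
{"op": "apply_moves", "data": {
  "rows": "0.06 0 0 0 0 0 0;0.06 0 0 0 0 0 0;0.06 0 0 0 0 0 0;0.06 0 0 0.04 0 0 0;0.06 0 0 0.08 0 0 0;0.06 0 0 0.09 0 0 0;0.06 0 0 0.09 0 0 0"
}}

```text
time_s: 5.05
position: [496.4, -180.8, 352.5]
tool_rot: [[0.963, 0.27, 0.001], [0.27, -0.963, -0.001], [0.0, 0.001, -1.0]]
ft_force: [1.3, 0.2, -0.6]
finger_gap: 0.535
```

Run:
```python
from bar import *
s=manip.state();print(s["time_s"],s["position"],s["ft_force"].round(2),s["qpos"].round(2))
cm=manip.camera_model("wrist");im,d=manip.grab_frame("wrist");cv2.imwrite("pics/w2.png",im);np.save("pics/w2.npy",d)
np.savez("pics/w2cm.npz",**{k:np.array(cm[k]) for k in("K","eye","rotation")})
print(np.round(cm["eye"]),np.round(cm["rotation"],2).tolist())
P=cloud("wrist",d,cm);m=redmask(im)&(P[...,2]>150);q=P[m];print(len(q),np.percentile(q,[2,50,98],axis=0).round(1).tolist())
for zz in(213,):print(bar("wrist",im,(0,0,640,480),zz,cm))
for t in("disc_centre",):
  for r in manip.cut_out(t,"wrist"):
    k=r["pixels"]&(d>0);print(r["confidence"],r["rect"],P[k].mean(0) if k.any() else'')
```

```text
5.05 [ 496.35477498 -180.82903781  352.53123036] [ 1.3   0.18 -0.57] [-0.07  0.24  0.4   1.91 -0.11  1.01 -0.92]
[ 574. -159.  495.] [[0.27, -0.91, -0.3], [-0.96, -0.26, -0.09], [0.0, 0.31, -0.95]]
1020 [[463.6, -189.0, 214.4], [499.1, -176.2, 217.9], [530.4, -163.7, 219.8]]
(1038, ((494.9343566894531, -176.7749481201172), (73.93962097167969, 11.79507827758789), 15.73292350769043))
0.58 [464.1, 144.2, 525.1, 239.5] [ 539.50854968 -417.31788988   23.16898352]
0.21 [369.4, 0.0, 489.0, 44.0] [ 740.71607745 -255.40646246   10.99071629]
```

View pics/w2.png

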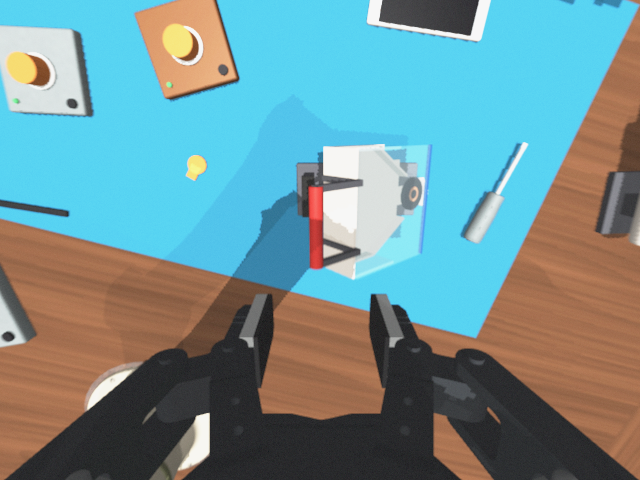

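The disc now shows in the low corner at (412,193), under the leaning cover edge. I check this against the geometry.

Run:
```python
from bar import *
cm=dict(np.load("pics/w2cm.npz"));im=cv2.imread("pics/w2.png");d=np.load("pics/w2.npy")
a=np.radians(15.6);th=.72;X=np.array([-np.sin(a),np.cos(a),0]);Z=np.array([0,0,1.]);Y=np.cross(Z,X)
c,s=np.cos(th),np.sin(th);xt=c*X+s*Z;zt=c*Z-s*X;hg=np.array([519.5,-263.2,65])
C=hg-40*xt+8.5*zt;print("corner",C.round(1),"zt",zt.round(3),"Y",Y.round(3))
t=np.linspace(0,6.28,24);ring=C+2.5*zt+22*(np.cos(t)[:,None]*xt+np.sin(t)[:,None]*Y)
big=cv2.resize(im[130:290,290:450],(800,800),interpolation=cv2.INTER_CUBIC)
for p in np.r_[proj("wrist",ring,cm),proj("wrist",C+2.5*zt,cm),proj("wrist",hg+165*xt+52*zt,cm)]:
    cv2.circle(big,tuple(int(round(v)) for v in ((p-[290,130])*5+2)),3,(0,255,0),-1)
print(proj("wrist",C+2.5*zt,cm))
cv2.imwrite("pics/crop2.png",big[:,200:][:600])
P=cloud("wrist",d,cm);print(P[193,412],P[185:202:4,402:424:5,2].round())
# move from present
st=manip.state();R=st["tool_rot"];print(R.round(3))
from scipy.spatial.transform import Rotation as Ro
for sg in(1,-1):
    Rt=np.c_[np.cross(sg*Y,-zt),sg*Y,-zt];rv=Ro.from_matrix(Rt@R.T).as_rotvec()
    R1=Ro.from_matrix(Ro.from_euler('z',0).as_matrix());print(sg,(rv/(np.pi/2)).round(3),np.degrees(np.linalg.norm(rv)))
```

```text
corner [ 529.1 -297.6   45. ] zt [ 0.177 -0.635  0.752] Y [-0.963 -0.269  0.   ]
[[412.14159872 194.24788811]]
[ 537.86217395 -276.23638399  118.29689433] [[132. 124. 118. 112. 106.]
 [131. 124. 117. 112. 105.]
 [131. 125. 118. 111. 103.]
 [131. 124. 118. 112. 104.]
 [129. 125. 115. 110. 104.]]
[[ 0.963  0.27   0.011]
 [ 0.27  -0.963 -0.002]
 [ 0.01   0.005 -1.   ]]
1 [ 0.255  0.446 -0.953] 97.46191138025523
-1 [ 0.438 -0.242  0.954] 96.99371919547038
```

View pics/crop2.png

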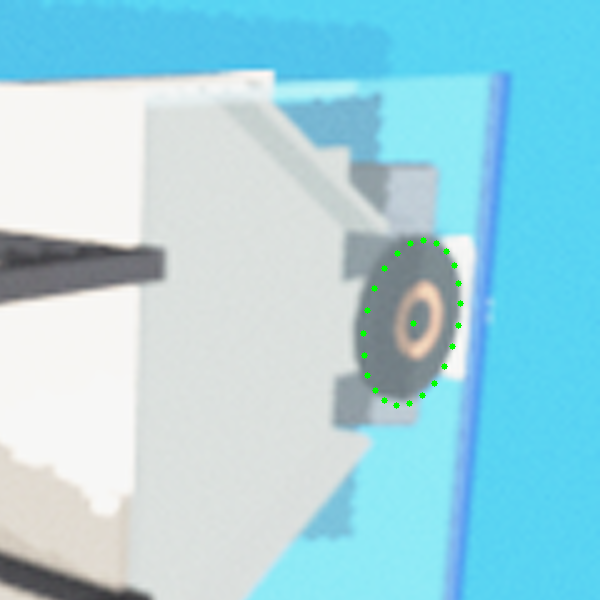

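The predicted disc outline lies on the disc within about 1 mm, so the tray is at its stop and the disc in the corner. Now I reorient the tool square to the tray.

Request:
{"op": "apply_moves", "data": {
  "rows": "0.4 0.0114 -0.0407 -0.009 0.0365 -0.0202 0.0795;0.4 0.0114 -0.0407 -0.009 0.0365 -0.0202 0.0795;0.4 0.0114 -0.0407 -0.009 0.0365 -0.0202 0.0795;0.4 0.0114 -0.0407 -0.009 0.0365 -0.0202 0.0795;0.4 0.0114 -0.0407 -0.009 0.0365 -0.0202 0.0795;0.4 0.0114 -0.0407 -0.009 0.0365 -0.0202 0.0795;0.4 0.0114 -0.0407 -0.009 0.0365 -0.0202 0.0795;0.4 0.0114 -0.0407 -0.009 0.0365 -0.0202 0.0795"
}}

```text
time_s: 5.95
position: [541.0, -341.8, 314.8]
tool_rot: [[0.284, 0.959, 0.001], [0.843, -0.251, 0.475], [0.456, -0.134, -0.88]]
ft_force: [0.9, -0.2, -0.1]
finger_gap: 0.7
```

Request:
{"op": "apply_moves", "data": {
  "rows": "0.4 0.0114 -0.0407 -0.009 0.0365 -0.0202 0.0795;0.4 0.0114 -0.0407 -0.009 0.0365 -0.0202 0.0795;0.4 0.0114 -0.0407 -0.009 0.0365 -0.0202 0.0795;0.4 0.0114 -0.0407 -0.009 0.0365 -0.0202 0.0795;0.4 0 0 0 0 0 0"
}}

```text
time_s: 6.45
position: [563.7, -424.3, 292.0]
tool_rot: [[-0.188, 0.966, -0.176], [0.737, 0.257, 0.625], [0.65, -0.012, -0.76]]
ft_force: [-1.3, 1.1, -1.5]
finger_gap: 0.7
```

```bash
cat > goal.py <<'E'
from bar import *
from scipy.spatial.transform import Rotation as Ro
a=np.radians(15.6);th=.72;X=np.array([-np.sin(a),np.cos(a),0]);Z=np.array([0,0,1.]);Y=np.cross(Z,X)
c,s=np.cos(th),np.sin(th);xt=c*X+s*Z;zt=c*Z-s*X;hg=np.array([519.5,-263.2,65]);C=hg-40*xt+8.5*zt
Rt=np.c_[xt,-Y,-zt]
def need(pos,R):
    st=manip.state();rv=Ro.from_matrix(R@st["tool_rot"].T).as_rotvec()
    print(round(st["time_s"],2),st["position"].round(1),"q",st["qpos"].round(2),"F",st["ft_force"].round(1),"gap",round(st["finger_gap"],3))
    print("shift mm",(pos-st["position"]).round(1),"units",((pos-st["position"])/500).round(4),"rot units",(rv/(np.pi/2)).round(4))
E
python3 -c "
from goal import *
need(C+85*zt,Rt);print(C-15*zt)"
```

```text
6.45 [ 563.7 -424.3  292. ] q [ 0.74  0.83 -0.03  1.16 -0.35  1.76  1.01] F [-1.3  1.1 -1.5] gap 0.7
shift mm [ -19.5   72.8 -183.1] units [-0.039   0.1455 -0.3661] rot units [ 0.01   -0.0055  0.0076]
[ 526.43442802 -288.03633032   33.73787588]
```

Request:
{"op": "apply_moves", "data": {
  "rows": "0.4 -0.0078 0.0291 -0.0732 0.002 -0.0011 0.0015;0.4 -0.0078 0.0291 -0.0732 0.002 -0.0011 0.0015;0.4 -0.0078 0.0291 -0.0732 0.002 -0.0011 0.0015;0.4 -0.0078 0.0291 -0.0732 0.002 -0.0011 0.0015;0.4 -0.0078 0.0291 -0.0732 0.002 -0.0011 0.0015;0.4 0 0 0 0 0 0;0.4 0 0 0 0 0 0"
}}

```text
time_s: 7.15
position: [545.0, -348.9, 114.7]
tool_rot: [[-0.203, 0.964, -0.174], [0.727, 0.267, 0.632], [0.656, 0.002, -0.755]]
ft_force: [0.9, -1.7, 0.8]
finger_gap: 0.703
```

```bash
python3 -c "
from goal import *
need(C+85*zt,Rt);need(C-15*zt,Rt)
cm=manip.camera_model('wrist');im,d=manip.grab_frame('wrist');cv2.imwrite('pics/w3.png',im)
print(proj('wrist',C+2.5*zt,cm))
im,d=manip.grab_frame('scene');cv2.imwrite('pics/s3.png',im)
"
```

```text
7.15 [ 545.  -348.9  114.7] q [ 0.71  0.91 -0.06  1.46 -0.37  1.38  1.11] F [ 0.9 -1.7  0.8] gap 0.703
shift mm [-0.8 -2.7 -5.8] units [-0.0017 -0.0053 -0.0116] rot units [0.0024 0.0017 0.001 ]
7.15 [ 545.  -348.9  114.7] q [ 0.71  0.91 -0.06  1.46 -0.37  1.38  1.11] F [ 0.9 -1.7  0.8] gap 0.703
shift mm [-18.6  60.8 -81. ] units [-0.0372  0.1217 -0.162 ] rot units [0.0024 0.0017 0.001 ]
[[318.54208918 254.84556328]]
```

View pics/w3.png

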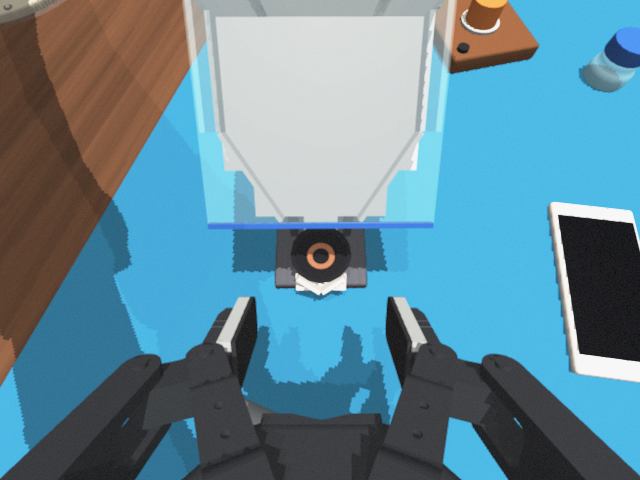

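The disc is at (320,255), against (318.5,255) predicted; its sides are clear for the fingers.

Request:
{"op": "apply_moves", "data": {
  "rows": "0.4 -0.0017 -0.0053 -0.0116 0.0024 0.0017 0.001;0.4 -0.0071 0.0254 -0.0301 0 0 0;0.4 -0.0071 0.0254 -0.0301 0 0 0;0.4 -0.0071 0.0254 -0.0301 0 0 0;0.4 -0.0071 0.0254 -0.0301 0 0 0;0.4 -0.0071 0.0254 -0.0301 0 0 0;0.4 0 0 0 0 0 0;0.4 0 0 0 0 0 0"
}}

```text
time_s: 8.05
position: [526.8, -288.7, 33.3]
tool_rot: [[-0.203, 0.963, -0.177], [0.724, 0.269, 0.635], [0.659, 0.001, -0.752]]
ft_force: [0.6, -0.4, 0.2]
finger_gap: 0.703
```

```bash
python3 -c "
from goal import *
need(C-15*zt,Rt)
cm=manip.camera_model('wrist');im,d=manip.grab_frame('wrist');cv2.imwrite('pics/w4.png',im)
print(proj('wrist',C+2.5*zt,cm))
"
```

```text
8.05 [ 526.8 -288.7   33.3] q [ 0.68  0.96 -0.09  1.62 -0.39  1.18  1.15] F [ 0.6 -0.4  0.2] gap 0.703
shift mm [-0.4  0.7  0.4] units [-0.0007  0.0014  0.0008] rot units [ 0.0002  0.0008 -0.0002]
[[320.40164936 325.76392222]]
```

View pics/w4.png

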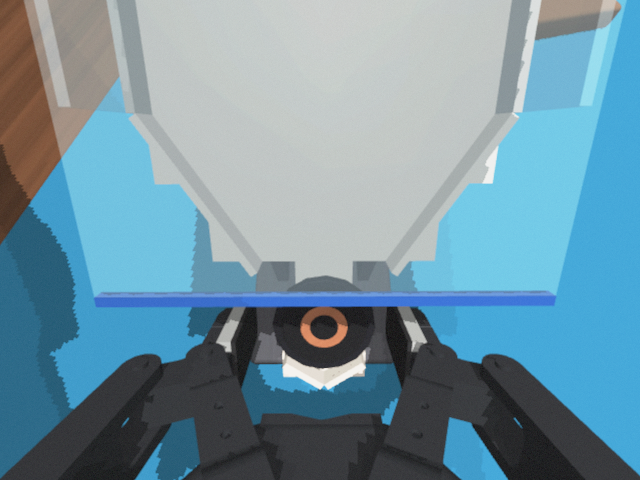

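The fingers straddle the disc; it sits about 1.5 mm right of the middle of the jaws. I nudge across and close.

Request:
{"op": "apply_moves", "data": {
  "rows": "0.4 0.0024 0.0007 0 0 0 0;-1 0 0 0 0 0 0;-1 0 0 0 0 0 0;-1 0 0 0 0 0 0;-1 0 0 0 0 0 0;-1 0 0 0 0 0 0"
}}

```text
time_s: 8.7
position: [528.2, -288.4, 33.6]
tool_rot: [[-0.204, 0.963, -0.176], [0.725, 0.269, 0.635], [0.658, 0.002, -0.753]]
ft_force: [1.6, -2.2, 5.5]
finger_gap: 0.48
```

```bash
python3 -c "
from goal import *
need(C-15*zt,Rt)
"
```

```text
8.7 [ 528.2 -288.4   33.6] q [ 0.68  0.96 -0.09  1.62 -0.39  1.18  1.15] F [ 1.6 -2.2  5.5] gap 0.48
shift mm [-1.7  0.3  0.1] units [-0.0035  0.0007  0.0002] rot units [ 0.0004  0.0014 -0.0001]
```

Gripped: gap 0.48, consistent with 44 mm. I withdraw square to the tray.

Request:
{"op": "apply_moves", "data": {
  "rows": "-1 0.0018 -0.0064 0.0075 0 0 0;-1 0.0036 -0.0127 0.015 0 0 0;-1 0.0071 -0.0254 0.0301 0 0 0;-1 0.0071 -0.0254 0.0301 0 0 0;-1 0.0071 -0.0254 0.0301 0 0 0;-1 0.0071 -0.0254 0.0301 0 0 0;-1 0 0 0 0 0 0"
}}

```text
time_s: 9.4
position: [545.2, -350.5, 106.1]
tool_rot: [[-0.204, 0.963, -0.174], [0.726, 0.268, 0.633], [0.656, 0.002, -0.754]]
ft_force: [-0.7, -0.4, -0.7]
finger_gap: 0.481
```

```bash
python3 -c "
from goal import *
cm=manip.camera_model('wrist')
need(C-15*zt,Rt)
im,d=manip.grab_frame('wrist');cv2.imwrite('pics/w5.png',im)
R0=np.c_[[-np.sin(.27),np.cos(.27),0],[np.cos(.27),np.sin(.27),0],[0,0,-1]]
need(np.array([549,204.,160]),R0)
st=manip.state();p=st['position']-st['tool_rot'][:,2]*15;print(proj('wrist',p,cm))
"
```

```text
9.4 [ 545.2 -350.5  106.1] q [ 0.71  0.92 -0.06  1.46 -0.36  1.37  1.12] F [-0.7 -0.4 -0.7] gap 0.481
shift mm [-18.8  62.5 -72.4] units [-0.0376  0.1249 -0.1447] rot units [0.002  0.0022 0.0007]
9.45 [ 544.7 -348.9  104.9] q [ 0.71  0.92 -0.06  1.46 -0.36  1.37  1.12] F [ 0.4 -0.1 -1.9] gap 0.481
shift mm [  4.3 552.9  55.1] units [0.0086 1.1058 0.1103] rot units [-0.4408 -0.1214 -0.0016]
[[320.51558759 321.0915328 ]]
```

View pics/w5.png

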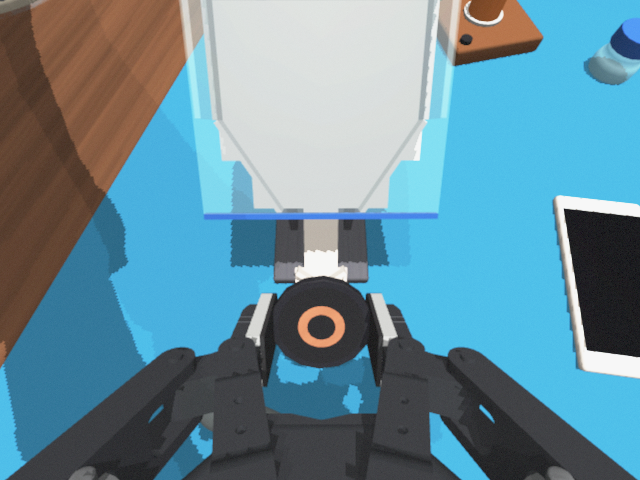

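The disc is held level between the pads, centre at (321,326). Now I lift and carry it over.

Request:
{"op": "apply_moves", "data": {
  "rows": "-1 0 0 0.09 0 0 0;-1 0 0 0.09 0 0 0;-1 0 0 0.09 -0.0735 -0.0202 0;-1 0 0 0.09 -0.0735 -0.0202 0;-1 0 0.06 0.02 -0.0735 -0.0202 0;-1 0 0.08 0 -0.0735 -0.0202 0;-1 0 0.08 0 -0.0735 -0.0202 0;-1 0 0.08 0 -0.0735 -0.0202 0"
}}

```text
time_s: 10.25
position: [543.8, -195.5, 294.2]
tool_rot: [[-0.27, 0.963, 0.0], [0.963, 0.27, -0.002], [-0.002, -0.0, -1.0]]
ft_force: [1.1, 0.6, -0.6]
finger_gap: 0.477
```

Request:
{"op": "apply_moves", "data": {
  "rows": "-1 0 0.09 0 0 0 0;-1 0 0.09 0 0 0 0;-1 0 0.09 0 0 0 0;-1 0 0.09 0 0 0 0;-1 0 0.09 0 0 0 0;-1 0 0.09 0 0 0 0;-1 0 0.09 0 0 0 0;-1 0 0.09 0 0 0 0"
}}

```text
time_s: 11.05
position: [543.0, 164.4, 293.3]
tool_rot: [[-0.27, 0.963, -0.005], [0.963, 0.27, 0.001], [0.002, -0.004, -1.0]]
ft_force: [1.3, -0.2, 1.4]
finger_gap: 0.482
```

```bash
cat >> goal.py <<'E'
R0=np.c_[[-np.sin(.27),np.cos(.27),0],[np.cos(.27),np.sin(.27),0],[0,0,-1.]]
E
python3 -c "
from goal import *
need(np.array([549,204.,140]),R0)
"
```

```text
11.05 [543.  164.4 293.3] q [-0.36  0.34 -0.04  1.89  0.01  0.91 -0.14] F [ 1.3 -0.2  1.4] gap 0.482
shift mm [   6.    39.6 -153.3] units [ 0.012   0.0792 -0.3066] rot units [-0.0006 -0.0029 -0.0021]
```

Request:
{"op": "apply_moves", "data": {
  "rows": "-1 0.003 0.0198 -0.0767 0 -0.0007 -0.0005;-1 0.003 0.0198 -0.0767 0 -0.0007 -0.0005;-1 0.003 0.0198 -0.0767 0 -0.0007 -0.0005;-1 0.003 0.0198 -0.0767 0 -0.0007 -0.0005;-1 0 0 0 0 0 0;-1 0 0 0 0 0 0"
}}

```text
time_s: 11.65
position: [549.5, 201.8, 140.4]
tool_rot: [[-0.267, 0.964, -0.001], [0.964, 0.267, 0.0], [0.0, -0.001, -1.0]]
ft_force: [-0.2, -0.9, 0.7]
finger_gap: 0.477
```

```bash
python3 -c "
from goal import *
need(np.array([549,204.,80]),R0)
cm=manip.camera_model('wrist');im,d=manip.grab_frame('wrist');cv2.imwrite('pics/w6.png',im);P=cloud('wrist',d,cm)
H,S,V=cv2.split(cv2.cvtColor(im,cv2.COLOR_BGR2HSV))
m=(V<75)&(P[...,2]>140)&(d>100);m[:240]=0
m=cv2.morphologyEx(m.astype(np.uint8),cv2.MORPH_OPEN,np.ones((5,5)))
ora=(H>8)&(H<24)&(S>170)&(V>140)&(abs(P[...,2]-48)<5)
print('pad top px',ora.sum(),P[ora].mean(0) if ora.any() else '')
st=manip.state();p=st['position'];
print(proj('wrist',p+[0,0,17.5],cm))
cop=(H<20)&(S>60)&(V>90)&(V<255)&(P[...,2]>120)&(d>0);cop[:230]=0
q=P[cop];print('copper',len(q),q.mean(0) if len(q) else '')
# top face plane from depth in central region
c=proj('wrist',p+[0,0,17.5],cm)[0].astype(int);print(c)
w=P[c[1]-25:c[1]+25,c[0]-30:c[0]+30].reshape(-1,3);w=w[abs(w[:,2]-np.median(w[:,2]))<8]
A=np.c_[w[:,:2]-w[:,:2].mean(0),np.ones(len(w))];print('plane',np.linalg.lstsq(A,w[:,2],rcond=None)[0],len(w))
im2,d2=manip.grab_frame('scene');cv2.imwrite('pics/s6.png',im2);np.save('pics/s6.npy',d2)
"
```

```text
11.65 [549.5 201.8 140.4] q [-0.42  0.55 -0.04  2.    0.04  0.59 -0.21] F [-0.2 -0.9  0.7] gap 0.477
shift mm [ -0.5   2.2 -60.4] units [-0.0009  0.0044 -0.1209] rot units [-0.0001 -0.0007 -0.0001]
pad top px 1577 [546.61174758 203.85411961  47.8139017 ]
[[322.85377381 330.2855586 ]]
copper 1202 [550.49904569 203.98234817 165.05838327]
[322 330]
plane [-5.43477410e-03  8.62118856e-03  1.57686306e+02] 2988
```

View pics/w6.png

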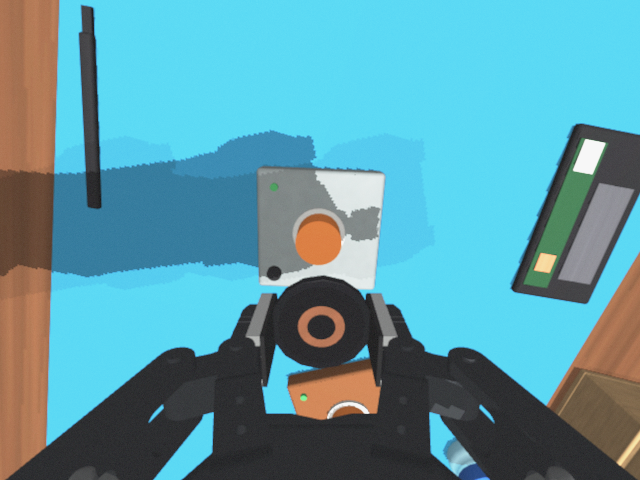

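The disc hangs level (slopes under 0.01), with its ring at (321,326) and the pad at (318,243). I measure both centres in this same view.

```bash
python3 -c "
from goal import *
cm=manip.camera_model('wrist');im=cv2.imread('pics/w6.png')
H,S,V=cv2.split(cv2.cvtColor(im,cv2.COLOR_BGR2HSV))
def f(m,b,z):
    o=np.zeros_like(m);o[b[1]:b[3],b[0]:b[2]]=m[b[1]:b[3],b[0]:b[2]];v,u=np.nonzero(o)
    W=rayz('wrist',np.c_[u,v],z,cm)[:,:2].astype(np.float32);r=cv2.minAreaRect(W)
    print(len(u),W.mean(0),cv2.minEnclosingCircle(W),r[0],r[1],(u.min(),u.max(),v.min(),v.max()))
print(im[240,318],im[218,318],im[326,303],im[310,300],im[350,320])
f((H<24)&(S>120)&(V>195),(285,205,350,272),48)
f((H<24)&(S>60)&(V>110),(290,295,355,360),157.7)
print(manip.state()['position'])
"
```

```text
[ 68 128 219] [ 53  94 160] [ 90 121 187] [46 43 43] [44 42 44]
1549 [548.91077 202.33566] ((548.981689453125, 202.07229614257812), 16.933208465576172) (548.9488525390625, 202.08897399902344) (32.719482421875, 33.53046417236328) (np.int64(296), np.int64(340), np.int64(221), np.int64(264))
1021 [551.14514 201.18965] ((551.2650146484375, 200.90792846679688), 10.314000129699707) (551.21875, 201.01551818847656) (20.00107765197754, 19.858171463012695) (np.int64(298), np.int64(344), np.int64(306), np.int64(346))
[550.96264398 201.66078887 142.39490514]
```

Request:
{"op": "apply_moves", "data": {
  "rows": "-1 -0.0046 0.0022 0 0 0 0;-1 0 0 -0.06 0 0 0;-1 0 0 -0.06 0 0 0;-1 0 0 -0.05 0 0 0;-1 0 0 0 0 0 0;-1 0 0 0 0 0 0"
}}

```text
time_s: 12.35
position: [548.5, 203.0, 56.9]
tool_rot: [[-0.266, 0.964, 0.002], [0.964, 0.266, 0.002], [0.001, 0.002, -1.0]]
ft_force: [-0.8, -0.3, -0.8]
finger_gap: 0.481
```

```bash
cat > meas.py <<'E'
from goal import *
for i in range(2):
    cm=manip.camera_model('wrist');st=manip.state();im,d=manip.grab_frame('wrist');P=cloud('wrist',d,cm)
    print(st["position"].round(1),st["ft_force"].round(1))
    H,S,V=cv2.split(cv2.cvtColor(im,cv2.COLOR_BGR2HSV))
    w=P[305:350,290:355].reshape(-1,3);zt_=np.median(w[:,2]);w=w[abs(w[:,2]-zt_)<8]
    A=np.c_[w[:,:2]-w[:,:2].mean(0),np.ones(len(w))];pl=np.linalg.lstsq(A,w[:,2],rcond=None)[0];print('plane',pl.round(3))
    def f(m,b,z):
        o=np.zeros_like(m);o[b[1]:b[3],b[0]:b[2]]=m[b[1]:b[3],b[0]:b[2]];v,u=np.nonzero(o)
        W=rayz('wrist',np.c_[u,v],z,cm)[:,:2].astype(np.float32);print(len(u),W.mean(0).round(1),cv2.minEnclosingCircle(W),(u.min(),u.max(),v.min(),v.max()))
    f((H<24)&(S>60)&(V>110),(290,295,355,360),zt_)
    f((H<24)&(S>120)&(V>195),(280,190,360,300),48)
cv2.imwrite('pics/w7.png',im)
E
python3 meas.py
```

```text
[548.5 203.   56.9] [-0.8 -0.3 -0.8]
plane [1.0000e-03 1.0000e-02 7.4166e+01]
1024 [548.3 203.7] ((548.4229736328125, 203.43222045898438), 10.145058631896973) (np.int64(298), np.int64(344), np.int64(306), np.int64(346))
360 [541.6 215. ] ((543.322998046875, 211.02867126464844), 13.954997062683105) (np.int64(287), np.int64(343), np.int64(268), np.int64(286))
[548.9 203.2  57.4] [ 0.4  0.3 -0.3]
plane [1.0000e-03 1.0000e-02 7.4677e+01]
1024 [548.7 203.9] ((548.8016967773438, 203.61129760742188), 10.147845268249512) (np.int64(298), np.int64(344), np.int64(306), np.int64(346))
382 [541.3 214.8] ((543.1383056640625, 210.5435791015625), 14.298553466796875) (np.int64(285), np.int64(342), np.int64(267), np.int64(287))
```

View pics/w7.png

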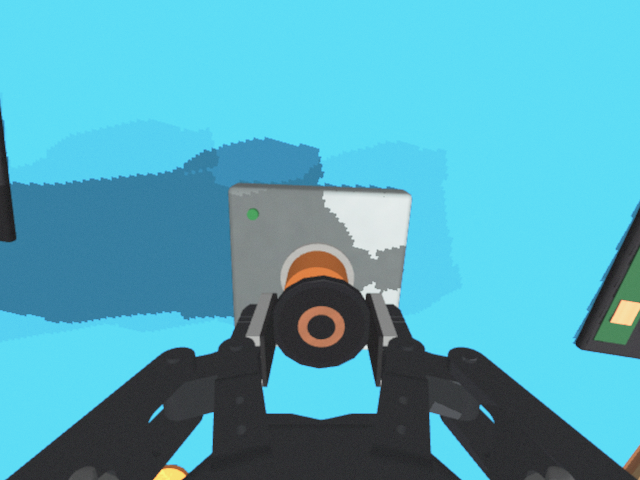

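Run:
```python
from goal import *
from scipy.optimize import least_squares
cm=manip.camera_model('wrist');im=cv2.imread('pics/w7.png');print(manip.state()["position"])
print(im[255:290:2,316].tolist());print(im[275,284:350:4].tolist())
H,S,V=cv2.split(cv2.cvtColor(im,cv2.COLOR_BGR2HSV))
m=(H<24)&(S>120)&(V>200);pts=[]
for u in range(289,343):
    v=np.nonzero(m[255:290,u])[0]
    if len(v): pts.append((u,255+v[0]-.5))
W=rayz('wrist',pts,48,cm)[:,:2]
r=least_squares(lambda c:np.hypot(*(W-c).T)-17,[549,203],loss='soft_l1',f_scale=.5);print(pts[::6],"pad",r.x,np.abs(r.fun).mean())
w=rayz('wrist',np.array([[0,0]]),74.5,cm)
o=(H<24)&(S>60)&(V>110);o[:295]=0;o[360:]=0;o[:,:290]=0;o[:,355:]=0
v,u=np.nonzero(o);print("disc",cv2.minEnclosingCircle(rayz('wrist',np.c_[u,v],74.5,cm)[:,:2].astype(np.float32)))
```

```text
[549.0700625  203.33298242  57.61383569]
[[55, 99, 165], [51, 95, 163], [53, 95, 163], [53, 97, 163], [56, 97, 166], [52, 93, 162], [63, 118, 204], [67, 127, 221], [66, 126, 220], [71, 131, 223], [64, 121, 213], [36, 37, 33], [42, 40, 40], [57, 57, 58], [49, 46, 47], [53, 50, 49], [50, 46, 48], [45, 45, 43]]
[[181, 185, 186], [48, 86, 144], [51, 96, 163], [69, 129, 221], [71, 132, 223], [67, 126, 221], [70, 131, 222], [71, 130, 223], [64, 121, 213], [59, 101, 172], [52, 85, 146], [66, 123, 213], [68, 129, 221], [66, 127, 220], [56, 102, 176], [49, 89, 152], [183, 187, 186]]
[(289, np.float64(279.5)), (295, np.float64(273.5)), (301, np.float64(270.5)), (307, np.float64(268.5)), (313, np.float64(267.5)), (319, np.float64(266.5)), (325, np.float64(267.5)), (331, np.float64(269.5)), (337, np.float64(273.5))] pad [547.05705494 202.60155725] 0.12477011785716431
disc ((549.0146484375, 203.49496459960938), 10.177399635314941)
```

The pad reads about 2 mm off to the jaw side. I correct that and lower close to it.

Request:
{"op": "apply_moves", "data": {
  "rows": "-1 -0.0038 -0.0018 0 0 0 0;-1 0 0 -0.017 0 0 0;-1 0 0 -0.017 0 0 0;-1 0 0 0 0 0 0;-1 0 0 0 0 0 0"
}}

```text
time_s: 12.95
position: [545.9, 202.1, 38.2]
tool_rot: [[-0.266, 0.964, 0.0], [0.964, 0.266, 0.001], [0.001, 0.001, -1.0]]
ft_force: [0.6, -0.5, -0.0]
finger_gap: 0.477
```

```bash
python3 meas.py
python3 - <<'E'
from goal import *
im,d=manip.grab_frame('side');cv2.imwrite('pics/side7.png',im)
w=cv2.imread('pics/w7.png')[230:400,230:410]
w=cv2.resize(w,None,fx=2.2,fy=2.2,interpolation=cv2.INTER_CUBIC)
s=cv2.resize(im[235:325,225:315],(374,374),interpolation=cv2.INTER_CUBIC)
cv2.imwrite('pics/c7.png',np.hstack([w,s]))
E
```

```text
[545.9 202.1  38.2] [ 0.6 -0.5 -0. ]
plane [-3.0000e-03  9.0000e-03  5.5444e+01]
1027 [545.8 202.8] ((545.8406372070312, 202.4921417236328), 10.151098251342773) (np.int64(297), np.int64(344), np.int64(306), np.int64(346))meas.py:10: RuntimeWarning: Mean of empty slice.
  W=rayz('wrist',np.c_[u,v],z,cm)[:,:2].astype(np.float32);print(len(u),W.mean(0).round(1),cv2.minEnclosingCircle(W),(u.min(),u.max(),v.min(),v.max()))
  ret = um.true_divide(
Traceback (most recent call last):
  File "meas.py", line 12, in <module>
    f((H<24)&(S>120)&(V>195),(280,190,360,300),48)
    ~^^^^^^^^^^^^^^^^^^^^^^^^^^^^^^^^^^^^^^^^^^^^^
  File "meas.py", line 10, in f
    W=rayz('wrist',np.c_[u,v],z,cm)[:,:2].astype(np.float32);print(len(u),W.mean(0).round(1),cv2.minEnclosingCircle(W),(u.min(),u.max(),v.min(),v.max()))
                                                                                                                        ~~~~~^^
ValueError: zero-size array to reduction operation minimum which has no identity
```

View pics/c7.png

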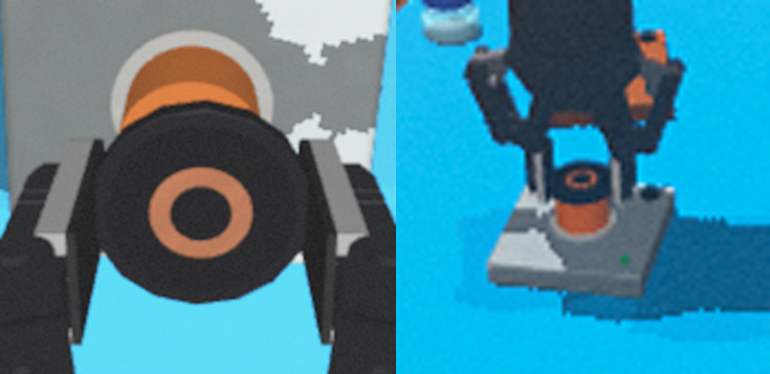

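Run:
```python
from goal import *
cm=manip.camera_model('wrist');st=manip.state();im,d=manip.grab_frame('wrist');cv2.imwrite('pics/w8.png',im);print(st["position"],st["ft_force"].round(1))
H,S,V=cv2.split(cv2.cvtColor(im,cv2.COLOR_BGR2HSV))
m=(H<24)&(S>120)&(V>100);m[:230]=0
lo=[]
for v in range(240,300,3):
    u=np.nonzero(m[v,270:370])[0]
    if len(u)>20: lo.append((v,270+u.min(),270+u.max(),(540+u.min()+u.max())/2))
print(lo)
dc=rayz('wrist',[[320.5,326]],55.4,cm)[0];o=m.copy();o[:303]=0;o[350:]=0;o[:,:292]=0;o[:,350:]=0
v,u=np.nonzero(o);(dx,dy),_=cv2.minEnclosingCircle(rayz('wrist',np.c_[u,v],55.4,cm)[:,:2].astype(np.float32));print("disc",dx,dy)
# silhouette of pad cylinder centred below disc
t=np.linspace(0,2*np.pi,721)
for z in(30,36,42,47):
    q=proj('wrist',np.c_[dx+17*np.cos(t),dy+17*np.sin(t),0*t+z],cm)
    i,j=q[:,0].argmin(),q[:,0].argmax();print(z,q[i].round(1),q[j].round(1),"mid",((q[i]+q[j])/2).round(1),"near v",q[:,1].min().round(1))
g=np.array(cm["K"]);print(d[240:300:10,318])
```

```text
[546.18432957 202.18442881  38.59912824] [ 0.6  0.5 -0.7]
[(267, np.int64(306), np.int64(338), np.float64(322.0)), (270, np.int64(302), np.int64(343), np.float64(322.5)), (273, np.int64(298), np.int64(346), np.float64(322.0)), (276, np.int64(296), np.int64(349), np.float64(322.5))]
disc 546.2094116210938 202.37213134765625
30 [286.8 297.6] [354.9 297.7] mid [320.9 297.7] near v 267.1
36 [285.6 303.4] [356.1 303.3] mid [320.9 303.4] near v 272.0
42 [284.4 309.7] [357.4 309.6] mid [320.9 309.6] near v 277.3
47 [283.2 315.3] [358.5 315.1] mid [320.9 315.2] near v 282.0
[168.44301 171.93504 167.88875 159.38228 139.2237  138.00737]
```

The remaining lateral error is about 0.6 mm. I correct it and set the disc down gently.

Request:
{"op": "apply_moves", "data": {
  "rows": "-1 0.0012 0.0003 0 0 0 0;-1 0 0 -0.003 0 0 0;-1 0 0 -0.0016 0 0 0;-1 0 0 0 0 0 0;-1 0 0 0 0 0 0"
}}

```text
time_s: 13.6
position: [546.8, 202.3, 36.4]
tool_rot: [[-0.266, 0.964, 0.001], [0.964, 0.266, 0.001], [0.001, 0.002, -1.0]]
ft_force: [0.2, 0.5, -0.4]
finger_gap: 0.479
```

```bash
cat > z.py <<'E'
from goal import *
s=manip.state();cm=manip.camera_model('wrist');im,d=manip.grab_frame('wrist');P=cloud('wrist',d,cm)
w=P[305:350,290:355].reshape(-1,3);print(s["position"],s["ft_force"].round(2),s["moment"].round(2),"disc top",np.median(w[:,2]))
E
python3 z.py
```

```text
[546.76449655 202.34666777  36.40045034] [ 0.19  0.51 -0.42] [ 0.02 -0.02 -0.02] disc top 53.6379055566192
```

Not touching yet: the disc top should be at 53.0 when seated. I lower by half-millimetre steps.

Request:
{"op": "apply_moves", "data": {
  "rows": "-1 0 0 -0.001 0 0 0;-1 0 0 -0.0006 0 0 0;-1 0 0 0 0 0 0"
}}

```text
time_s: 13.95
position: [546.8, 202.4, 36.1]
tool_rot: [[-0.266, 0.964, 0.002], [0.964, 0.266, 0.001], [0.001, 0.002, -1.0]]
ft_force: [-1.2, -0.3, 5.8]
finger_gap: 0.479
```

```bash
python3 z.py
```

```text
[546.84325943 202.3609334   36.08591577] [-1.22 -0.32  5.85] [-0.11  0.35  0.03] disc top 53.36201559047862
```

Contact at 5.8 N. I release, wait, then rise.

Request:
{"op": "apply_moves", "data": {
  "rows": "0.1 0 0 0 0 0 0;0.2 0 0 0 0 0 0;0.4 0 0 0 0 0 0;0.4 0 0 0 0 0 0;0.4 0 0 0.02 0 0 0;0.4 0 0 0.06 0 0 0;0.4 0 0 0.08 0 0 0;0.4 0 0 0.08 0 0 0"
}}

```text
time_s: 14.8
position: [546.4, 202.2, 157.3]
tool_rot: [[-0.266, 0.964, 0.001], [0.964, 0.266, 0.001], [0.001, 0.001, -1.0]]
ft_force: [0.3, 0.1, -0.6]
finger_gap: 0.698
```

Run:
```python
from goal import *
st=manip.state();print(st["time_s"],st["position"],st["ft_force"].round(1),st["finger_gap"])
a,_=manip.grab_frame('wrist');b,_=manip.grab_frame('scene');s,_=manip.grab_frame('side')
cv2.imwrite('pics/w9.png',a);cv2.imwrite('pics/s9.png',b)
o=np.zeros((600,800,3),np.uint8);o[:300,:400]=cv2.resize(a,(400,300));o[:300,400:]=cv2.resize(b,(400,300))
o[300:,:400]=cv2.resize(a[170:320,220:420],(400,300),interpolation=cv2.INTER_CUBIC);o[300:,400:]=cv2.resize(s[170:320,220:420],(400,300),interpolation=cv2.INTER_CUBIC)
cv2.imwrite('pics/c9.png',o)
```

```text
14.8 [546.43300958 202.15525158 157.29520148] [ 0.3  0.1 -0.6] 0.6978518954734332
```

No more pictures, so I check numerically: disc level, disc against the pad's side silhouette, and the tray still up.

Run:
```python
from goal import *
cm=manip.camera_model('wrist');im,d=manip.grab_frame('wrist');P=cloud('wrist',d,cm);H,S,V=cv2.split(cv2.cvtColor(im,cv2.COLOR_BGR2HSV))
m=(abs(P[...,2]-53)<4)&(d>0)&(np.hypot(P[...,0]-547,P[...,1]-202)<30)
w=P[m];A=np.c_[w[:,:2]-w[:,:2].mean(0),np.ones(len(w))];print("disc plane",np.linalg.lstsq(A,w[:,2],rcond=None)[0].round(3),len(w))
dm=(V<85)&m|((H<24)&(S>60)&m);v,u=np.nonzero(m);c=cv2.minEnclosingCircle(rayz('wrist',np.c_[u,v],53,cm)[:,:2].astype(np.float32));print("disc",c)
fm=(P[...,2]>17)&(P[...,2]<25)&(d>0)&(np.hypot(P[...,0]-547,P[...,1]-202)<90)&(S<110)
print("foot",cv2.minAreaRect(P[fm][:,:2].astype(np.float32)))
q=proj('wrist',[[c[0][0],c[0][1],53]],cm)[0];print("disc px",q,u.min(),u.max(),v.min(),v.max())
o=(H<24)&(S>120)&(V>100)&~m;o[:, :int(q[0])-45]=0;o[:,int(q[0])+45:]=0;o[:int(q[1])-60]=0;o[int(q[1])-15:]=0
for r in range(int(q[1])-45,int(q[1])-15,3):
    x=np.nonzero(o[r])[0]
    if len(x)>8:print(r,x.min(),x.max(),(x.min()+x.max())/2)
print("axis px at z30,40",proj('wrist',[[*c[0],30],[*c[0],40]],cm))
# where is white ring/ pad relation to foot, from earlier w6 pad: tray handle now in scene
b,_=manip.grab_frame('scene');print("bar@213",bar("scene",b,(200,120,330,240),215))
# bystanders: change outside arm vs start
a0=cv2.imread('pics/scene0.png');
for t in('screw_jar','open_phone','pick','spudger','driver','white_phone','steel_block'):
    print(t,[(round(r["confidence"],2),r["rect"]) for r in manip.cut_out(t,"scene")[:1]])
```

```text
disc plane [ 2.0000e-03 -8.0000e-03  5.3147e+01] 2376
disc ((546.9890747070312, 203.8243408203125), 22.06751823425293)
foot ((546.741455078125, 203.2653350830078), (99.39134216308594, 99.42407989501953), 13.087213516235352)
disc px [318.68801185 237.95151318] 291 346 210 264
axis px at z30,40 [[318.67619209 229.70177283]
 [318.6810986  233.12632847]]
bar@213 (147, ((497.33709716796875, -176.9243927001953), (72.69450378417969, 14.891469955444336), 21.691619873046875))
screw_jar [(0.79, [182.7, 324.7, 209.8, 347.5])]
open_phone [(0.92, [236.7, 406.3, 312.9, 480.0])]
pick [(0.47, [304.0, 260.8, 315.5, 274.3])]
spudger [(0.78, [394.8, 294.9, 446.9, 342.9])]
driver [(0.63, [163.0, 151.2, 217.0, 176.1])]
white_phone [(0.74, [123.2, 226.1, 182.6, 283.4])]
steel_block []
```

```bash
python3 -c "
from plant import manip
print(manip.job_done())"
```

```text
the job is handed in; nothing more can be done
None
```

The job is handed in. I raised the tray by its red handle to its stop and left it propped there. I took the disc out of the low corner square to the tray, set it on the pad of the smaller grey stand with about 6 N of contact, and let go.

**Last checks that came out well:**
- **Disc:** it lies flat, with slopes under 0.01. Its top is at 53.1 mm, against 53.0 expected. Its centre is about 0.6 mm from the foot's centre.
- **Tray:** the red bar's centre is where it should be at the stop. Its angle in the last scene view read about 22° instead of 15.6°, from only 147 blurry pixels, so I gave that little weight.
- **Time and forces:** about 15 s were used. Force readings stayed low, with a peak of about 21 N at the tray stop.

**Checks that failed or were not made:**
- **Centring on the pad:** the final check of the disc against the pad's side gave no reading. The centring therefore rests on the foot's centre and on the measurement just before set-down, where I corrected a 0.6 mm offset.
- **Pictures:** the viewing limit was reached, so the final state was checked by numbers only.
- **Bystanders:** six of the seven were found in the last scene view. Only the jar and the opened phone have start positions to compare, and both are unchanged. The network did not find the small block; I had not looked it up at the start, and no contact was felt anywhere.

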